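# Warm up a slice of toast: load the toaster and hold its lever down

## Robot

A 6-joint arm with a two-finger parallel gripper is mounted at the origin on a cart in front of the work surface, level with it; the furniture and walls round the work are solid. World frame = base frame: x ahead of the robot, y to its left, z up, the work surface at z = 0. Lengths are in m, angles in rad, forces in N, time in s.
With the tool pointing down it reaches from about 0.35 to 0.775 m from the base axis. Payload 5.5 kg.
Tool frame: the origin (TCP) lies between the finger pads; the fingertips stand 11 mm ahead of it and the grasp point (between the pads) lies 8 mm behind it (tips_ahead is the distance from the TCP to the fingertips, in m); z points along the fingers, y is the line along which they close (so a half turn about z gives the same grasp; the last joint's range is limited). The gripper opens to 85 mm and grips with 20 to 120 N. Pads are 22 mm wide; open, the fingers measure 114 mm over their backs; the gripper's body (76 mm by 85 mm) begins 54 mm behind the grasp point. The pads swing forward as they close: fully open they stand 13 mm farther back than shut.
Start: joints at [-1.366, 0.313, 0.046, 1.304, 0, 1.431], TCP at [0.194, -0.541, 0.242] pointing down, gripper open.
Joint ranges: [-2.76, 2.76], [-0.86, 1.69], [-1.03, 1.26], [-2.2, 2.34], [-1.47, 1.5], [-3.14, 3.14]. Speed limits (rad/s): [2.57, 2.57, 3.14, 3.14, 3.14, 3.14].

## Interface

Orientations are given as a unit quaternion [w, x, y, z].
In Python, from workcell import * gives the robot as it stands. The module is installed in compiled form; this text tells all that it offers.
- The arm moves only by the tool jog_arm, never from a script. Its argument "moves" is a list of rows, each an object with "fingers": the closure, from 0 (fully open) to 1 (shut); "slide": the shift along the tool's x, y, z in mm, a list of three; "angular": the turn, a rotation vector about the tool's x, y, z in degrees, a list of three. A call has 1 to 10 rows; each row is the pose to reach, as a shift and turn from the pose commanded when the call began, along the tool's axes at that moment; what a row does not reach only later rows make up. A row lasts 1/12 s, in which the tool goes at most 41.7 mm and 7.16 degrees, less where a joint would pass 70% of its speed; a pose out of reach is approached as far as the arm can. A call with a gripper value outside its range is refused whole. The fingers move at their own pace and stop on an object; "squeeze" is the grip in N (left out, the last holds). Time passes only in rows, so rows that repeat a pose let the fingers close. It gives the time, the measured TCP pose, the force, the opening and the grip force at its end, in the units of the state.
- get_state(): the state, without advancing time (a new reading comes with each control period).
- read_camera(name): name is "scene" or "top" or "wrist"; returns a dict with "color" (480x640x3 uint8, red, green, blue), "fovy" (degrees; the focal length in pixels is half the picture's height over the tangent of half this angle, whatever the lens; pixels are square), "cx", "cy" (the principal point, pixels), "D" ([k1, k2, p1, p2, k3] as OpenCV has them; the pictures are not rectified), "world_from_camera" (4x4, takes a point from camera to world coordinates); the wrist camera has in their place "tool_from_camera" (4x4, takes a point from camera to tool coordinates, whose origin is the TCP and whose axes are the flange's). Camera axes: x right, y down, z forward; pixel columns grow to the right and rows downward; lengths in m; the calibration is good to about 2 mm. A picture is of the moment at which its call begins: read the wrist's pose just before it. There is no depth.
- hand_in(): hands the job in; it is judged then, once.
Trained networks look in a picture, given as the dict that the camera call returned (one of the last four; its "shot" number tells which), for a name from the list of things; names that differ only in an ending like _2 or _b are one class to them, and where a whole thing is asked for, a point or a joint stands for the part that bears it (a point fixed in the world has none). Each returns a list of dicts, best first, with "p" (0 to 1); they miss things now and then, are a little off and sometimes report something else, mostly with a low value. They report only what shows in the picture. A call takes as long as a camera call.
- look_for(target, picture): "point" ([column, row] in pixels, amid what is visible of it).
- tip_of(target, picture): "point" ([column, row] in pixels: a listed point, or the origin of a listed thing).
The state is a dict: "clock": time; "joint_pos": joint angles; "qvel": joint speeds; "tau": joint torques, N m; "tcp_pos": TCP position; "orientation": TCP orientation; "wrist_force": force on the tool from outside, world axes, zero at the start; "ft_torque": the same for the moment, N m; "finger_gap": finger opening in m; "grip_force": force on a finger pad.
Only numpy, scipy, OpenCV 4.12 (cv2) and the standard library are available. Lean on these libraries where they do the work, as an engineer would, in place of code of your own. Each camera call takes 0.05 s, during which the arm holds its last target. There are 200 camera calls.

## Task

Warm up the large slice of toast: lift it out of the wooden rack, stand it on edge in the toaster's slot, the same way up as it stood in the rack, and let go of it. Then, with the fingers, push the toaster's spring-return lever down past its first two clicks to the third, at the bottom of its travel, and finish still holding it down there. Leave the small slice standing in the rack and do not disturb the other things on the worktop.

Things in the scene. Friction and masses are not known exactly. Their poses are not given: they have to be found in the camera images.
- toast_center (a point): Large slice of crisp, rigid toast: 105 mm wide (x axis), 14 mm thick (y), 118 mm tall (z, up), loaf-shaped with rounded top corners, 60 g. Starts standing on edge in either outer slot of the wooden rack. The point is its centre, 59 mm above its lower and below its top edge. Grip it across its thickness by the top 30 mm of its middle, which stays clear of rack and toaster.
- small_toast_center (a point): The small slice, 85 mm square and 14 mm thick, standing in the other outer slot of the rack; stays there. The point is its centre, 42.5 mm above its lower edge; axes as for the large slice.
- rack_base (a point): Wooden toast rack, fixed: base 100 x 122 mm, 12 mm thick; four upright slats 80 mm long and 14 mm thick, tops 67 mm above the worktop; between them three slots 18 mm wide, 32 mm apart, along this point's x axis. The point is the middle of the base's top, 12 mm above the worktop, where the slices stand; outer slots at 32 mm along +y and -y.
- slot_mouth (a point): Centre of the toaster's slot in its top face, 150 mm above the worktop; z is up, the slot runs along x, 125 mm long and 24 mm wide. In it a carriage moves with the lever: its floor is 80 mm below the mouth with the lever up (the standing slice then rises 38 mm above the top), 110 mm below with the lever at the third click (slice 8 mm above the top).
- paddle_top (a point): Middle of the top of the lever's black finger paddle, outside the toaster's -x end face: 36 mm long (x, as the toaster's), 46 mm wide, 13 mm thick, 4 mm off the face. Press it straight down from above. The point moves with the lever: 137 mm above the worktop with the lever up, 107 mm at the third click. Three pale ticks beside its slit mark the clicks.
- lever: The lever as a solid: the paddle outside and the narrow carriage floor in the slot, which move as one; origin under the toaster's middle.
- toaster_lever (a joint): Travel of the lever in m: 0 up, grows as it is pressed down; clicks (detents felt as a rise and drop of the force) at 0.010, 0.020 and, the third, 0.030; stop at 0.032. A spring pushes it back up from everywhere, no click holds it: pressing takes about 4 to 12 N.
- honey_jar: Honey jar with a red lid, 61 mm across, 86 mm high, behind the rack; origin under its middle. Bystander.
- tumbler: Glass tumbler, 81 mm across, 93 mm high, in front of the rack; origin under its middle. Bystander. (Left of the worktop, from about y = 0.30 m on, a tall cupboard rises above arm height, its front at x = 0.37 m.)
- teaspoon: Teaspoon, 137 x 28 x 13 mm, lying near the front edge; origin under its middle. Bystander.
- pepper_mill: Wooden pepper mill, 58 mm across, 170 mm high, between rack and toaster, further back; origin under its middle. Bystander.
- toast: The large slice as a solid; origin in the middle of its lower edge, axes as above.
- toaster: Compact one-slice toaster, steel with black ends, fixed: 215 mm long (x axis), 120 mm wide, 150 mm high; origin under its middle, 5 mm along -x from the slot's centre. The lever is at its -x end, towards the robot.

How it is judged:
On the way, in this order (a step that is already met when the one before it is completed fails the run):
1. the large slice stands in the toaster's slot on the raised carriage, let go, with the lever still up (x of toast_center in the frame of slot_mouth between -0.02 and 0.02 m and y of toast_center in the frame of slot_mouth between -0.015 and 0.015 m and angle between toast_center's own z axis and vertical below 0.22 rad and z of toast_center in the frame of slot_mouth below -0.01 m and contact force between the fingers and toast below 0.2 N and value of joint toaster_lever below 0.004 m), for 0.2 s.
2. the lever is pressed down past two clicks to the third (value of joint toaster_lever above 0.0285 m and contact force between the fingers and lever above 2 N), for 0.2 s.
At the end, for the whole second after the job is handed in: Fingers hold the lever at the third click (travel over 28.5 mm, push over 2 N); the large slice stands upright in the slot (within 0.22 rad), centre 43 mm or more below the mouth, untouched; the small slice stands in the rack within 60 mm of its middle (all of step 2 and x of toast_center in the frame of slot_mouth between -0.02 and 0.02 m and y of toast_center in the frame of slot_mouth between -0.015 and 0.015 m and angle between toast_center's own z axis and vertical below 0.22 rad and horizontal distance between small_toast_center and rack_base below 0.06 m and angle between small_toast_center's own z axis and vertical below 0.25 rad and z of toast_center in the frame of slot_mouth below -0.043 m and velocity of joint toaster_lever between -0.01 and 0.01 m/s and contact force between the fingers and toast below 0.2 N); the arm keeps its last pose, push and grip.
It fails at once if a bystander (honey jar, tumbler, teaspoon, pepper mill) is moved by more than 30 mm (distance of any of honey_jar, tumbler, teaspoon, pepper_mill from where it was at the start of the episode above 0.03 m).
It fails at once if the small slice is moved by more than 30 mm (distance of small_toast_center from where it was at the start of the episode above 0.03 m).
It also fails if it takes over 58 s, if anything falls off the work surface, if the arm or the gripper's body presses on something with over 40 N, if the wrist force passes 120 N, or if a joint passes its speed limit or range.

## Working session

There is one attempt and no reset: what is moved stays moved. The work goes in short steps, Python scripts to look and compute and a tool call to move; the robot and the scene stay as the last step left them, time stands still between calls to the robot, and variables do not carry over. Pictures are saved under pics/ and viewed, at most 12 in all, crops included, and the job is handed in when it is done.

Besides the shell and the picture viewer there is one more tool, called by a JSON object that holds its "api" and its "payload". jog_arm: Moves the arm, as the interface text tells. Its arguments: {"type":"object","properties":{"moves":{"type":"array","items":{"type":"object","properties":{"fingers":{"type":"number"},"slide":{"type":"array","items":{"type":"number"}},"angular":{"type":"array","items":{"type":"number"}}}}},"squeeze":{"type":"number"}},"required":["moves"]}

```bash
mkdir -p pics; cat > h.py <<'E'
from workcell import *
import numpy as np, cv2
from scipy.spatial.transform import Rotation as R
def K(p):
    f=p["color"].shape[0]/2/np.tan(np.radians(p["fovy"])/2)
    return np.array([[f,0,p["cx"]],[0,f,p["cy"]],[0,0,1.]])
def tcp():
    s=get_state(); T=np.eye(4); q=s["orientation"]
    T[:3,:3]=R.from_quat([q[1],q[2],q[3],q[0]]).as_matrix(); T[:3,3]=s["tcp_pos"]; return T
def shoot(n):
    T=tcp() if n=="wrist" else None
    p=read_camera(n)
    p["W"]=np.array(p["world_from_camera"]) if n!="wrist" else T@np.array(p["tool_from_camera"])
    return p
def ray(p,uv):
    q=cv2.undistortPoints(np.array([[uv]],float),K(p),np.array(p["D"],float))[0,0]
    d=p["W"][:3,:3]@np.array([q[0],q[1],1]); return p["W"][:3,3],d/np.linalg.norm(d)
def atz(p,uv,z):
    o,d=ray(p,uv); return o+d*(z-o[2])/d[2]
def proj(p,X):
    C=np.linalg.inv(p["W"]); r=cv2.Rodrigues(C[:3,:3])[0]
    return cv2.projectPoints(np.array(X,float).reshape(-1,1,3),r,C[:3,3],K(p),np.array(p["D"],float))[0][:,0]
def tri(rs):
    A=sum(np.eye(3)-np.outer(d,d) for o,d in rs); b=sum((np.eye(3)-np.outer(d,d))@o for o,d in rs)
    return np.linalg.solve(A,b)
def save(p,f): cv2.imwrite("pics/"+f,cv2.cvtColor(p["color"],cv2.COLOR_RGB2BGR))
E
python3 - <<'E'
from h import *
np.set_printoptions(precision=4,suppress=True)
ps={n:shoot(n) for n in("scene","top")}
Z=dict(toast_center=.071,small_toast_center=.0545,rack_base=.012,slot_mouth=.15,paddle_top=.137,honey_jar=0,tumbler=0,teaspoon=0,pepper_mill=0,toaster=0,toast=.012)
for n,p in ps.items():
    save(p,n+"0.png"); print(n,p["W"][:3,3])
    for t,z in Z.items():
        for d in tip_of(t,p)[:2]: print(t,np.round(d["point"],1),round(d["p"],2),atz(p,d["point"],z))
print(get_state()["orientation"])
E
```

```text
scene [ 0.4688 -0.5281  0.8324]
toast_center [343.2 208.1] 0.71 [0.6377 0.1927 0.071 ]
toast_center [344.8 225.6] 0.55 [0.6316 0.1368 0.071 ]
small_toast_center [318.9 218. ] 0.61 [0.5777 0.1833 0.0545]
rack_base [329.  227.4] 0.87 [0.6041 0.1874 0.012 ]
slot_mouth [370.9 271.3] 0.94 [ 0.6433 -0.0537  0.15  ]
paddle_top [300.2 280.8] 0.61 [ 0.5082 -0.0487  0.137 ]
honey_jar [383.8 210.6] 0.75 [0.7572 0.2373 0.    ]
tumbler [236.4 232. ] 0.58 [0.375  0.2127 0.    ]
teaspoon [237.6 287.6] 0.87 [0.3747 0.046  0.    ]
teaspoon [392.8 247.2] 0.38 [0.7501 0.1142 0.    ]
pepper_mill [393.4 251.7] 0.79 [0.7481 0.1004 0.    ]
pepper_mill [237.2 228.9] 0.43 [ 0.3772  0.2227 -0.    ]
toaster [356.1 315.2] 0.79 [ 0.625  -0.0589  0.    ]
toaster [344.1 227.2] 0.5 [ 0.644   0.1936 -0.    ]
toast [340.6 224.7] 0.88 [0.6343 0.1926 0.012 ]
top [0.4092 0.0563 1.0544]
toast_center [261.5 199.7] 0.66 [0.6331 0.1905 0.071 ]
small_toast_center [267.6 237.3] 0.63 [0.5683 0.1815 0.0545]
rack_base [269.8 218.4] 0.67 [0.6106 0.1829 0.012 ]
slot_mouth [404.6 182.9] 0.94 [ 0.6387 -0.0527  0.15  ]
paddle_top [398.  267.8] 0.75 [ 0.5022 -0.0387  0.137 ]
honey_jar [236.4 145.3] 0.72 [0.7576 0.2495 0.    ]
tumbler [254.2 346.7] 0.88 [0.3761 0.2122 0.    ]
teaspoon [343.7 347.1] 0.91 [0.3737 0.0497 0.    ]
pepper_mill [312.3 145.5] 0.59 [0.7539 0.103  0.    ]
toaster [397.2 206.6] 0.92 [ 0.6313 -0.0553  0.    ]
toaster [340.8 345.7] 0.29 [0.3762 0.0549 0.    ]
toast [268.6 205.2] 0.69 [0.6357 0.1852 0.012 ]
[0.     0.9852 0.1715 0.    ]
```

View pics/top0.png

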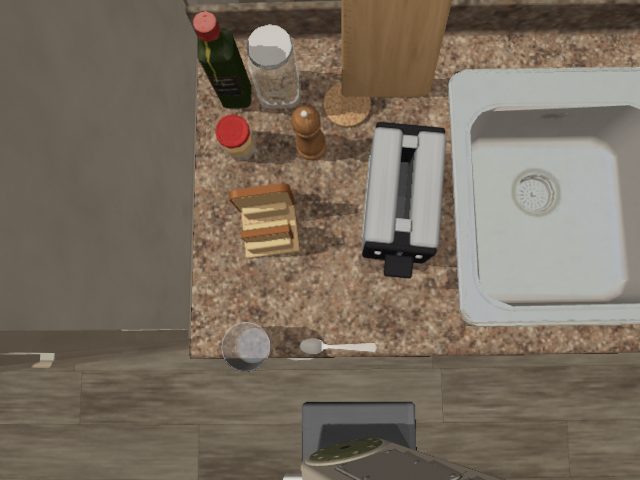

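View pics/scene0.png

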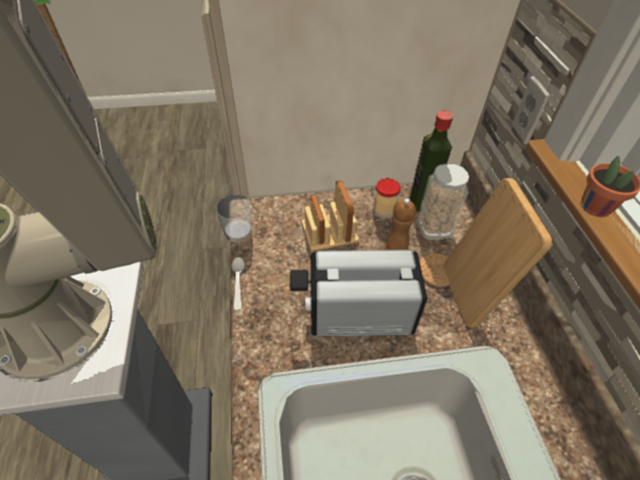

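The top view shows the large slice at about (262,193) in the far slot and the small one at (267,237). The toaster is at (403,195) and its paddle at (398,267). The scene view agrees.

```bash
cat >> h.py <<'E'
def plan(x,y,z,yaw):
    T=tcp(); a=np.radians(yaw); Y=np.array([np.cos(a),np.sin(a),0]);Zd=np.array([0,0,-1.]);X=np.cross(Y,Zd)
    G=np.stack([X,Y,Zd],1)
    print("slide",np.round(T[:3,:3].T@(np.array([x,y,z])-T[:3,3])*1000,1),"ang",np.round(np.degrees(R.from_matrix(T[:3,:3].T@G).as_rotvec()),1))
E
python3 - <<'E'
from h import *
np.set_printoptions(precision=4,suppress=True)
p=shoot("wrist"); print(p["tool_from_camera"],p["fovy"],p["cx"],p["cy"],p["D"])
plan(.52,0.1,.42,8); print(get_state()["clock"])
p=read_camera("top")
# toaster-long-edges & slice edges crop
c=p["color"][110:290,200:460]; cv2.imwrite("pics/crop.png",cv2.resize(cv2.cvtColor(c,cv2.COLOR_RGB2BGR),None,fx=3,fy=3,interpolation=cv2.INTER_CUBIC))
E
```

```text
[[ 0.0018 -0.9563 -0.2923  0.0755]
 [ 1.      0.0019 -0.0002  0.0004]
 [ 0.0008 -0.2923  0.9563 -0.1318]
 [ 0.      0.      0.      1.    ]] 60.059161951643276 313.2298367059684 234.75615767662774 [-0.0687  0.      0.      0.      0.    ]
slide [ 523.2 -493.4 -177.7] ang [  0.    0.  -78.2]
1.25
```

View pics/crop.png

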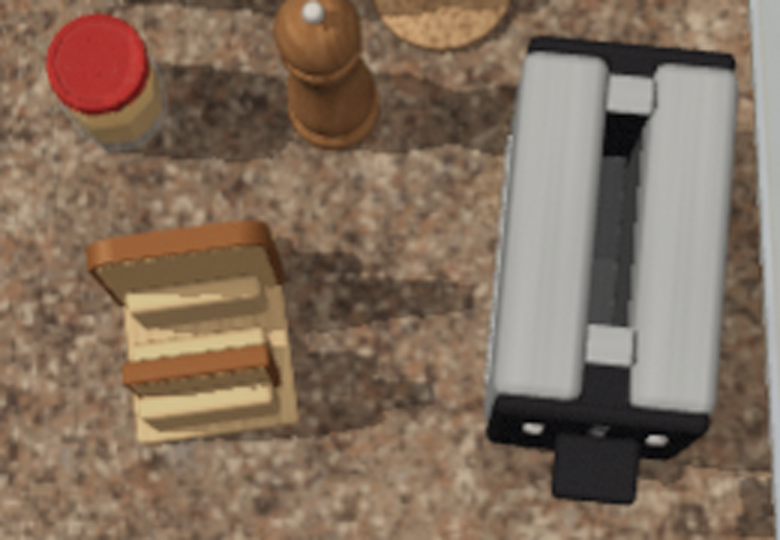

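Slice normal is about +7°, and the slot axis about −4.6°. I'll go above the toaster first, with the camera towards the robot, then to the rack.

```bash
python3 -c "
from h import *
plan(.55,-.05,.40,85)"
```

```text
slide [ 500.7 -342.1 -157.7] ang [   0.     0.  -155.2]
```

{"api": "jog_arm", "payload": {"moves": [{"slide": [0,0,-80],"angular": [0,0,-14],"fingers": 0},{"slide": [0,0,-80],"angular": [0,0,-14]},{"slide": [250,-170,-158],"angular": [0,0,-70]},{"slide": [250,-170,-158],"angular": [0,0,-70]},{"slide": [250,-170,-158],"angular": [0,0,-70]},{"slide": [250,-170,-158],"angular": [0,0,-70]},{"slide": [250,-170,-158],"angular": [0,0,-70]},{"slide": [250,-170,-158],"angular": [0,0,-70]},{"slide": [250,-170,-158],"angular": [0,0,-70]},{"slide": [250,-170,-158],"angular": [0,0,-70]}]}}

```text
schema error: expected keys fingers, slide, angular
```

```bash
python3 -c "
from h import *
plan(.55,-.05,.40,85);print(get_state()['joint_pos'])"
```

```text
slide [ 500.7 -342.1 -157.7] ang [   0.     0.  -155.2]
[-1.36561483e+00  3.13224079e-01  4.61088040e-02  1.30355919e+00
 -8.46293449e-06  1.43120322e+00]
```

{"api": "jog_arm", "payload": {"moves": [{"slide": [0,0,-80],"angular": [0,0,-14],"fingers": 0},{"slide": [0,0,-80],"angular": [0,0,-14],"fingers": 0},{"slide": [250,-170,-158],"angular": [0,0,-70],"fingers": 0},{"slide": [250,-170,-158],"angular": [0,0,-70],"fingers": 0},{"slide": [250,-170,-158],"angular": [0,0,-70],"fingers": 0},{"slide": [250,-170,-158],"angular": [0,0,-70],"fingers": 0},{"slide": [250,-170,-158],"angular": [0,0,-70],"fingers": 0},{"slide": [250,-170,-158],"angular": [0,0,-70],"fingers": 0},{"slide": [250,-170,-158],"angular": [0,0,-70],"fingers": 0},{"slide": [250,-170,-158],"angular": [0,0,-70],"fingers": 0}]}}

```text
clock: 2.13
tcp_pos: [0.3738, -0.2934, 0.4022]
orientation: [0.001, 0.705, 0.709, 0.001]
wrist_force: [-0.2, -0.1, -0.1]
finger_gap: 0.0855
grip_force: 0.0
```

```bash
python3 -c "
from h import *
plan(.55,-.05,.40,85);print(get_state()['joint_pos'])"
```

```text
slide [242.6 177.3   2.4] ang [  0.1   0.1 -84.7]
[-8.35325307e-01  1.21461181e-01  1.91170822e-01  1.63827510e+00
  1.16628525e-03  7.30906568e-01]
```

{"api": "jog_arm", "payload": {"moves": [{"slide": [243,177,0],"angular": [0,0,-85],"fingers": 0},{"slide": [243,177,0],"angular": [0,0,-85],"fingers": 0},{"slide": [243,177,0],"angular": [0,0,-85],"fingers": 0},{"slide": [243,177,0],"angular": [0,0,-85],"fingers": 0},{"slide": [243,177,0],"angular": [0,0,-85],"fingers": 0},{"slide": [243,177,0],"angular": [0,0,-85],"fingers": 0},{"slide": [243,177,0],"angular": [0,0,-85],"fingers": 0},{"slide": [243,177,0],"angular": [0,0,-85],"fingers": 0},{"slide": [243,177,0],"angular": [0,0,-85],"fingers": 0},{"slide": [243,177,0],"angular": [0,0,-85],"fingers": 0}]}}

```text
clock: 2.97
tcp_pos: [0.5509, -0.053, 0.3998]
orientation: [-0.0, 0.157, 0.988, -0.0]
wrist_force: [0.1, -0.2, 0.5]
finger_gap: 0.0854
grip_force: 0.0
```

```bash
python3 - <<'E'
from h import *
np.set_printoptions(precision=4,suppress=True)
print(tcp()[:3,3],get_state()['joint_pos'])
for k in range(2):
  p=shoot("wrist")
  for t,z in dict(slot_mouth=.15,paddle_top=.137,toaster=0).items():
    for d in tip_of(t,p)[:1]: print(t,np.round(d["point"],1),round(d["p"],2),atz(p,d["point"],z))
print([np.round(x) for x in proj(p,[[.58,-.05,.15],[.70,-.05,.15]])])
save(p,"w1.png"); plan(.62,.18,.40,187); print(get_state()["clock"])
E
```

```text
[ 0.5509 -0.053   0.3998] [-0.2409  0.2867  0.3936  1.6783 -0.0001  0.0751]
slot_mouth [337.7 273.5] 0.97 [ 0.6375 -0.0549  0.15  ]
paddle_top [311.7 137.8] 0.84 [ 0.5054 -0.039   0.137 ]
toaster [332.7 228. ] 0.69 [ 0.6346 -0.052   0.    ]
slot_mouth [339.  274.9] 0.68 [ 0.639  -0.0568  0.15  ]
paddle_top [311.8 140.1] 0.72 [ 0.5072 -0.0405  0.137 ]
toaster [335.5 228.4] 0.75 [ 0.6361 -0.0513  0.    ]
[array([327., 218.]), array([363., 325.])]
slide [  9.2 244.8   0.4] ang [  -0.     0.  -115.7]
3.3667
```

View pics/w1.png

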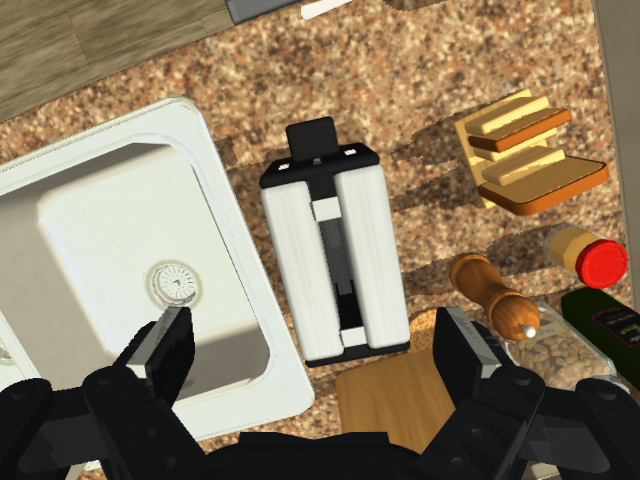

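The wrist view shows the slot running from (328,209) to (353,337), the paddle at (312,138), and the large slice's top edge near (565,195).

```bash
python3 - <<'E'
from h import *
np.set_printoptions(precision=4,suppress=True)
p=shoot("wrist"); g=cv2.cvtColor(p["color"],cv2.COLOR_RGB2GRAY).astype(int)
M=[]
for r in range(228,322,8):
    c=int(320+(r-209)*0.2)+12; l=c
    while g[r,l]<130:l-=1
    while g[r,c]<130:c+=1
    a,b=atz(p,[l+.5,r],.15),atz(p,[c-.5,r],.15); M.append((a+b)/2); print(r,l,c,a[:2],b[:2])
M=np.array(M); k=np.polyfit(M[:,0],M[:,1],1); print("deg",np.degrees(np.arctan(k[0])),"y at .639",np.polyval(k,.639))
E
```

```text
228 318 346 [ 0.5866 -0.061 ] [ 0.5948 -0.0365]
236 320 348 [ 0.5948 -0.0617] [ 0.6031 -0.037 ]
244 322 350 [ 0.6031 -0.0624] [ 0.6115 -0.0376]
252 323 351 [ 0.6112 -0.0641] [ 0.6197 -0.0391]
260 325 353 [ 0.6198 -0.0648] [ 0.6283 -0.0397]
268 327 354 [ 0.6284 -0.0656] [ 0.6367 -0.0412]
276 329 356 [ 0.6372 -0.0663] [ 0.6455 -0.0418]
284 330 357 [ 0.6457 -0.0681] [ 0.6541 -0.0434]
292 332 359 [ 0.6547 -0.0688] [ 0.6631 -0.044 ]
300 334 360 [ 0.6638 -0.0696] [ 0.672  -0.0456]
308 336 362 [ 0.6731 -0.0705] [ 0.6813 -0.0463]
316 337 364 [ 0.6821 -0.0722] [ 0.6907 -0.0469]
deg -6.620206757709341 y at .639 -0.05410563773189912
```

{"api": "jog_arm", "payload": {"moves": [{"slide": [9,240,0],"angular": [0,0,-110],"fingers": 0},{"slide": [9,240,0],"angular": [0,0,-110],"fingers": 0},{"slide": [9,240,0],"angular": [0,0,-110],"fingers": 0},{"slide": [9,240,0],"angular": [0,0,-110],"fingers": 0},{"slide": [9,240,0],"angular": [0,0,-110],"fingers": 0},{"slide": [9,240,0],"angular": [0,0,-110],"fingers": 0},{"slide": [9,240,0],"angular": [0,0,-110],"fingers": 0},{"slide": [9,240,0],"angular": [0,0,-110],"fingers": 0},{"slide": [9,240,0],"angular": [0,0,-110],"fingers": 0},{"slide": [9,240,0],"angular": [0,0,-110],"fingers": 0}]}}

```text
clock: 4.25
tcp_pos: [0.6184, 0.1762, 0.4]
orientation: [-0.0, -0.449, 0.894, 0.0]
wrist_force: [-0.2, -0.4, -0.3]
finger_gap: 0.0853
grip_force: 0.0
```

```bash
python3 -c "
from h import *
plan(.62,.17,.40,187);print(get_state()['joint_pos'])"
```

```text
slide [ 4.  -4.9 -0. ] ang [  0.   -0.  -43.7]
[ 1.52839121e-01  5.03658043e-01  7.20341610e-01  1.78786418e+00
 -1.22023689e-04 -7.77886314e-01]
```

{"api": "jog_arm", "payload": {"moves": [{"slide": [4,-5,0],"angular": [0,0,-44],"fingers": 0},{"slide": [4,-5,0],"angular": [0,0,-44],"fingers": 0},{"slide": [4,-5,0],"angular": [0,0,-44],"fingers": 0},{"slide": [4,-5,0],"angular": [0,0,-44],"fingers": 0},{"slide": [4,-5,0],"angular": [0,0,-44],"fingers": 0},{"slide": [4,-5,0],"angular": [0,0,-44],"fingers": 0},{"slide": [4,-5,0],"angular": [0,0,-44],"fingers": 0},{"slide": [4,-5,0],"angular": [0,0,-44],"fingers": 0}]}}

```text
clock: 4.92
tcp_pos: [0.62, 0.1695, 0.4002]
orientation: [0.0, 0.748, -0.664, 0.0]
wrist_force: [-0.6, 0.4, -0.8]
finger_gap: 0.0854
grip_force: 0.0
```

```bash
python3 - <<'E'
from h import *
np.set_printoptions(precision=4,suppress=True)
print(tcp()[:3,3])
for k in range(2):
  p=shoot("wrist")
  for t,z in dict(toast_center=.071,small_toast_center=.0545,rack_base=.012,toast=.012).items():
    for d in tip_of(t,p)[:1]: print(t,np.round(d["point"],1),round(d["p"],2),atz(p,d["point"],z))
save(p,"w2.png"); 
E
```

```text
[0.62   0.1695 0.4002]
toast_center [293.2 190.8] 0.76 [0.6414 0.1872 0.071 ]
small_toast_center [351.1 190.5] 0.7 [0.5749 0.1819 0.0545]
rack_base [325.6 181.5] 0.79 [0.6036 0.1822 0.012 ]
toast [299.4 180. ] 0.77 [0.6367 0.1843 0.012 ]
toast_center [297.7 193.1] 0.77 [0.6361 0.1894 0.071 ]
small_toast_center [349.1 192.2] 0.76 [0.5769 0.1843 0.0545]
rack_base [324.  180.6] 0.74 [0.6058 0.1814 0.012 ]
toast [297.8 180.4] 0.66 [0.6386 0.1852 0.012 ]
```

View pics/w2.png

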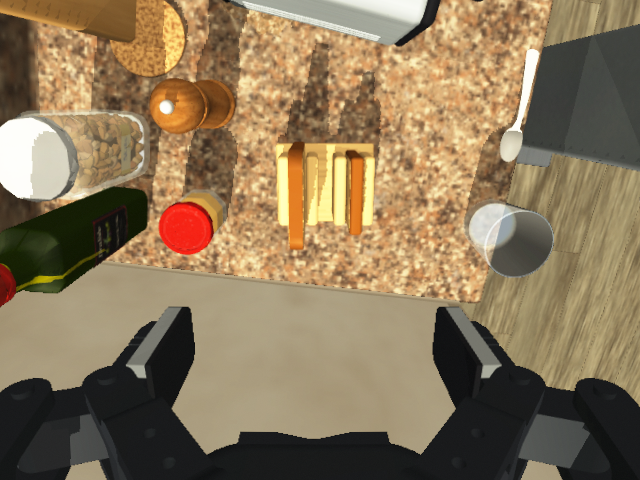

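The large slice's top edge runs (296,143)–(297,248). The honey jar lid is at (186,228), well clear of the left finger.

```bash
python3 - <<'E'
from h import *
np.set_printoptions(precision=4,suppress=True)
p=shoot("wrist"); hsv=cv2.cvtColor(p["color"],cv2.COLOR_RGB2HSV)
m=cv2.inRange(hsv,(6,150,90),(16,255,230)); m=cv2.morphologyEx(m,cv2.MORPH_OPEN,np.ones((3,3)))
n,l,st,c=cv2.connectedComponentsWithStats(m)
for i in range(1,n):
    x,y,w,h,a=st[i]
    if a>300 and 270<c[i][0]<380 and 130<c[i][1]<260:
        print(st[i],c[i])
        pts=[]
        for r in range(y+8,y+h-8,6):
            xs=np.where(l[r]==i)[0]; pts.append([xs.min(),xs.max()])
        print(np.array(pts).T)
        z=.13 if x<320 else .097
        A=np.array([atz(p,[np.mean(q),y+8+6*k],z) for k,q in enumerate(pts)])
        kk=np.polyfit(A[:,1],A[:,0],1); print("axis dx/dy deg",np.degrees(np.arctan(kk[0])),A[0],A[-1],"ends",atz(p,[c[i][0],y],z),atz(p,[c[i][0],y+h],z))
E
```

```text
[ 288  148   15   89 1252] [295.3307 191.4433]
[[288 288 288 288 289 289 289 289 289 289 289 289 289]
 [302 302 302 302 302 302 302 301 302 302 302 302 302]]
axis dx/dy deg -6.8162146685022345 [0.6419 0.1417 0.13  ] [0.6334 0.2132 0.13  ] ends [0.6425 0.1341 0.13  ] [0.6326 0.2226 0.13  ]
[ 349  152   15   84 1023] [356.1945 193.7742]
[[351 351 351 351 351 350 350 350 350 350 350 349]
 [363 363 363 363 362 362 362 362 362 361 361 361]]
axis dx/dy deg -7.006319903854515 [0.5784 0.1416 0.097 ] [0.5696 0.2126 0.097 ] ends [0.5805 0.1336 0.097 ] [0.5666 0.2237 0.097 ]
```

```bash
python3 -c "
from h import *
plan(.637,.1855,.112,186.8)"
```

```text
slide [-13.7 -18.9 288.3] ang [ 0.  -0.   0.2]
```

{"api": "jog_arm", "payload": {"moves": [{"slide": [-14,-19,10],"angular": [0,0,0],"fingers": 0.4},{"slide": [-14,-19,50],"angular": [0,0,0],"fingers": 0.4},{"slide": [-14,-19,90],"angular": [0,0,0],"fingers": 0.4},{"slide": [-14,-19,130],"angular": [0,0,0],"fingers": 0.4},{"slide": [-14,-19,165],"angular": [0,0,0],"fingers": 0.4},{"slide": [-14,-19,200],"angular": [0,0,0],"fingers": 0.4},{"slide": [-14,-19,225],"angular": [0,0,0],"fingers": 0.4},{"slide": [-14,-19,235],"angular": [0,0,0],"fingers": 0.4},{"slide": [-14,-19,235],"angular": [0,0,0],"fingers": 0.4}]}}

```text
clock: 6.22
tcp_pos: [0.6352, 0.1855, 0.1621]
orientation: [0.002, 0.749, -0.663, -0.002]
wrist_force: [-0.2, 0.4, 0.7]
finger_gap: 0.0512
grip_force: 0.0
```

```bash
python3 - <<'E'
from h import *
s=get_state();print(s["finger_gap"])
p=shoot("wrist"); save(p,"w3.png"); plan(.637,.1855,.112,186.8)
print(proj(p,[[.637,.1855,.13]]))
for t,z in dict(toast_center=.071).items():
    for d in tip_of(t,p)[:1]: print(t,d["point"],atz(p,d["point"],z))
E
```

```text
0.05115259417504455
slide [ 0.3 -0.5 52.7] ang [ 0.1 -0.   0.2]
[[310.37941904 288.65946851]]
```

View pics/w3.png

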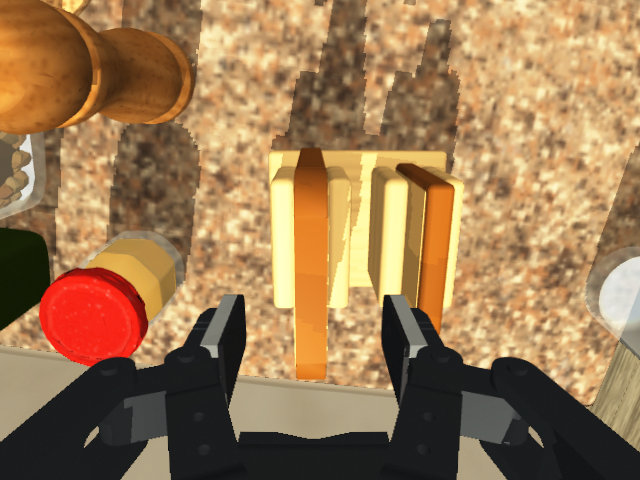

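Close view: the slice spans rows 150–380 at column 311, centred between the fingers at columns 235 and 395. The small slice, at column 435, is outside the right finger.

```bash
python3 - <<'E'
from h import *
p=shoot("wrist")
u=np.array([-.1184,.993,0])
c=np.array([.637,.1855,0])
for s in(-52.5,52.5):
  for z in(.09,.10,.11,.115,.12,.13): print(s,z,proj(p,[c+u*s/1000+[0,0,z]])[0].round())
E
```

```text
-52.5 0.09 [317. 154.]
-52.5 0.1 [317. 156.]
-52.5 0.11 [317. 159.]
-52.5 0.115 [317. 160.]
-52.5 0.12 [318. 161.]
-52.5 0.13 [318. 165.]
52.5 0.09 [316. 340.]
52.5 0.1 [316. 350.]
52.5 0.11 [316. 360.]
52.5 0.115 [316. 366.]
52.5 0.12 [316. 372.]
52.5 0.13 [316. 384.]
```

{"api": "jog_arm", "payload": {"moves": [{"slide": [0,0,30],"angular": [0,0,0],"fingers": 0.4},{"slide": [0,0,52],"angular": [0,0,0],"fingers": 0.4},{"slide": [0,0,52],"angular": [0,0,0],"fingers": 0.4}]}}

```text
clock: 6.62
tcp_pos: [0.636, 0.1856, 0.1113]
orientation: [0.001, 0.749, -0.663, -0.001]
wrist_force: [-1.6, -0.9, -0.9]
finger_gap: 0.051
grip_force: 0.0
```

{"api": "jog_arm", "payload": {"moves": [{"slide": [0,0,0],"angular": [0,0,0],"fingers": 1},{"slide": [0,0,0],"angular": [0,0,0],"fingers": 1},{"slide": [0,0,0],"angular": [0,0,0],"fingers": 1},{"slide": [0,0,0],"angular": [0,0,0],"fingers": 1},{"slide": [0,0,0],"angular": [0,0,0],"fingers": 1},{"slide": [0,0,0],"angular": [0,0,0],"fingers": 1},{"slide": [0,0,0],"angular": [0,0,0],"fingers": 1}], "squeeze": 30}}

```text
clock: 7.2
tcp_pos: [0.6384, 0.1861, 0.1161]
orientation: [-0.002, 0.749, -0.663, 0.001]
wrist_force: [-0.9, -0.3, 6.0]
finger_gap: 0.0135
grip_force: 32.6
```

{"api": "jog_arm", "payload": {"moves": [{"slide": [0,0,-10],"angular": [0,0,0],"fingers": 1},{"slide": [0,0,-25],"angular": [0,0,0],"fingers": 1},{"slide": [0,0,-45],"angular": [0,0,0],"fingers": 1},{"slide": [0,0,-70],"angular": [0,0,0],"fingers": 1},{"slide": [0,0,-100],"angular": [0,0,0],"fingers": 1},{"slide": [0,0,-130],"angular": [0,0,0],"fingers": 1},{"slide": [0,0,-160],"angular": [0,0,0],"fingers": 1},{"slide": [0,0,-185],"angular": [0,0,0],"fingers": 1},{"slide": [0,0,-200],"angular": [0,0,0],"fingers": 1},{"slide": [0,0,-200],"angular": [0,0,0],"fingers": 1}], "squeeze": 40}}

```text
clock: 8.03
tcp_pos: [0.6384, 0.1861, 0.3189]
orientation: [-0.003, 0.749, -0.663, 0.003]
wrist_force: [0.3, -0.2, -0.2]
finger_gap: 0.013
grip_force: 39.1
```

```bash
python3 - <<'E'
from h import *
p=shoot("wrist"); save(p,"w4.png"); s=get_state(); print(s["finger_gap"],s["wrist_force"])
# toast top mid assumed 15mm.. project slice corners in tool frame
T=tcp(); plan(.639,-.054,.311,83.4)
C=np.linalg.inv(np.array(p["tool_from_camera"]));r=cv2.Rodrigues(C[:3,:3])[0]
for top in(-.018,-.013):
  for x in(-.0525,0,.0525):
    print(top,x,cv2.projectPoints(np.array([[[x,0,top]],[[x,0,top+.118]]]),r,C[:3,3],K(p),np.array(p["D"]))[0].round().reshape(-1))
E
```

```text
0.013173306479844136 [ 0.40667273 -0.27594387 -1.3193149 ]
slide [238.4  28.3   5. ] ang [ -0.2   0.3 103.6]
-0.018 -0.0525 [315. 479. 314. 321.]
-0.018 0 [316. 355. 315. 241.]
-0.018 0.0525 [316. 192. 315. 150.]
-0.013 -0.0525 [315. 468. 314. 317.]
-0.013 0 [316. 347. 315. 238.]
-0.013 0.0525 [316. 188. 315. 149.]
```

View pics/w4.png

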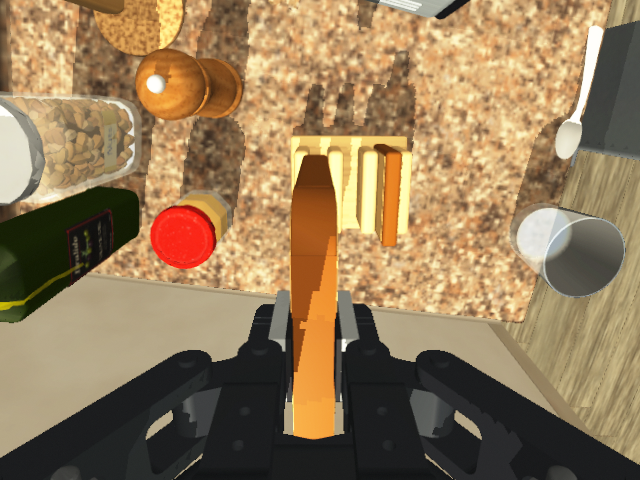

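The slice hangs straight and centred at column 314, and the small slice still stands in the rack at (393,195). I'll carry it to the slot.

{"api": "jog_arm", "payload": {"moves": [{"slide": [20,3,0],"angular": [0,0,7],"fingers": 1},{"slide": [50,6,0],"angular": [0,0,14],"fingers": 1},{"slide": [80,10,0],"angular": [0,0,21],"fingers": 1},{"slide": [110,14,0],"angular": [0,0,28],"fingers": 1},{"slide": [140,18,0],"angular": [0,0,35],"fingers": 1},{"slide": [170,21,0],"angular": [0,0,42],"fingers": 1},{"slide": [195,24,0],"angular": [0,0,49],"fingers": 1},{"slide": [215,26,0],"angular": [0,0,56],"fingers": 1},{"slide": [230,27,0],"angular": [0,0,63],"fingers": 1},{"slide": [238,28,0],"angular": [0,0,70],"fingers": 1}]}}

```text
clock: 8.92
tcp_pos: [0.6376, -0.056, 0.3112]
orientation: [-0.001, -0.229, 0.973, 0.0]
wrist_force: [0.4, -0.1, -0.6]
finger_gap: 0.0136
grip_force: 39.1
```

```bash
python3 -c "
from h import *
plan(.639,-.054,.311,83.4);print(get_state()['finger_gap'])"
```

```text
slide [-2.1  1.2  0.2] ang [ 0.  -0.2 33.1]
0.01359730210862679
```

{"api": "jog_arm", "payload": {"moves": [{"slide": [-2,1,0],"angular": [0,0,7],"fingers": 1},{"slide": [-2,1,0],"angular": [0,0,14],"fingers": 1},{"slide": [-2,1,0],"angular": [0,0,21],"fingers": 1},{"slide": [-2,1,0],"angular": [0,0,28],"fingers": 1},{"slide": [-2,1,0],"angular": [0,0,33],"fingers": 1},{"slide": [-2,1,0],"angular": [0,0,33],"fingers": 1},{"slide": [-2,1,0],"angular": [0,0,33],"fingers": 1}]}}

```text
clock: 9.5
tcp_pos: [0.6391, -0.0519, 0.3118]
orientation: [-0.001, 0.051, 0.999, 0.0]
wrist_force: [-0.2, -1.0, -0.2]
finger_gap: 0.0132
grip_force: 39.1
```

```bash
python3 - <<'E'
from h import *
plan(.639,-.054,.311,83.4);print(get_state()['finger_gap'])
p=shoot("wrist"); save(p,"w5.png"); q=read_camera("top")
c=q["color"][110:290,280:460]; cv2.imwrite("pics/crop2.png",cv2.resize(cv2.cvtColor(c,cv2.COLOR_RGB2BGR),None,fx=3,fy=3))
E
```

```text
slide [-0.1 -2.1  0.8] ang [ 0.  -0.1  0.7]
0.013175183387260708
```

View pics/w5.png

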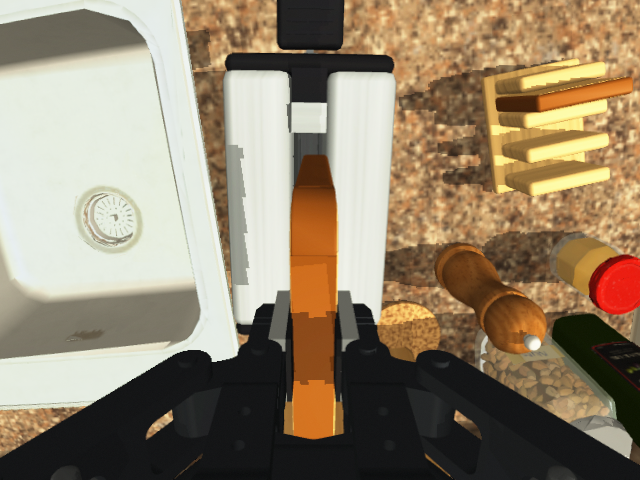

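The slot's centre shows at about column 310 and the slice's lower end at 315, so about 3 mm to go in tool −y, which agrees with the plan. I'll correct and lower.

{"api": "jog_arm", "payload": {"moves": [{"slide": [0,-2.5,0],"angular": [0,0,0.7],"fingers": 1},{"slide": [0,-2.5,20],"angular": [0,0,0.7],"fingers": 1},{"slide": [0,-2.5,35],"angular": [0,0,0.7],"fingers": 1},{"slide": [0,-2.5,45],"angular": [0,0,0.7],"fingers": 1},{"slide": [0,-2.5,52],"angular": [0,0,0.7],"fingers": 1},{"slide": [0,-2.5,52],"angular": [0,0,0.7],"fingers": 1}]}}

```text
clock: 10.1
tcp_pos: [0.6386, -0.0544, 0.2595]
orientation: [-0.001, 0.058, 0.998, 0.0]
wrist_force: [0.1, 0.7, -1.4]
finger_gap: 0.0137
grip_force: 39.1
```

```bash
python3 - <<'E'
from h import *
plan(.639,-.0545,.311,83.4);print(get_state()['wrist_force'])
p=shoot("wrist"); save(p,"w6.png")
E
```

```text
slide [ -0.3  -0.  -51.5] ang [ 0.  -0.2 -0.1]
[ 0.06571501  0.72755468 -1.39134462]
```

View pics/w6.png

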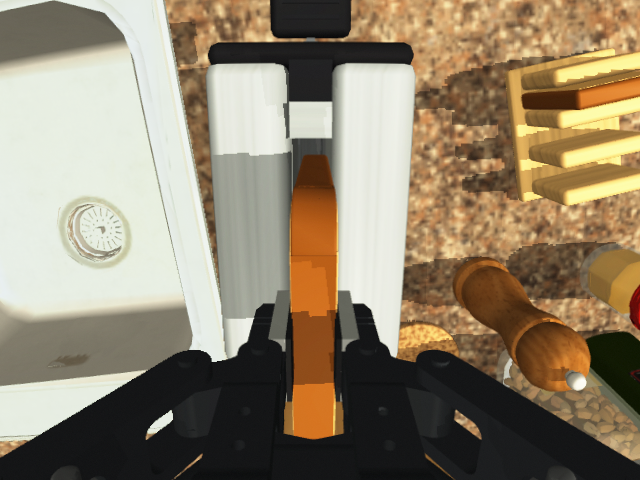

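Slot centre is about column 311.5 against the slice's 315. I'll shift another 1.5 mm and lower it in.

{"api": "jog_arm", "payload": {"moves": [{"slide": [0,-1.5,3],"angular": [0,0,0],"fingers": 1},{"slide": [0,-1.5,12],"angular": [0,0,0],"fingers": 1},{"slide": [0,-1.5,24],"angular": [0,0,0],"fingers": 1},{"slide": [0,-1.5,36],"angular": [0,0,0],"fingers": 1},{"slide": [0,-1.5,48],"angular": [0,0,0],"fingers": 1},{"slide": [0,-1.5,60],"angular": [0,0,0],"fingers": 1},{"slide": [0,-1.5,70],"angular": [0,0,0],"fingers": 1},{"slide": [0,-1.5,77],"angular": [0,0,0],"fingers": 1},{"slide": [0,-1.5,80],"angular": [0,0,0],"fingers": 1},{"slide": [0,-1.5,80],"angular": [0,0,0],"fingers": 1}]}}

```text
clock: 10.98
tcp_pos: [0.6388, -0.0559, 0.1805]
orientation: [-0.001, 0.058, 0.998, 0.0]
wrist_force: [-0.1, 0.1, -0.2]
finger_gap: 0.0134
grip_force: 39.1
```

{"api": "jog_arm", "payload": {"moves": [{"slide": [0,0,3],"angular": [0,0,0],"fingers": 1},{"slide": [0,0,5],"angular": [0,0,0],"fingers": 1},{"slide": [0,0,5],"angular": [0,0,0],"fingers": 1}]}}

```text
clock: 11.23
tcp_pos: [0.6393, -0.056, 0.1764]
orientation: [0.0, 0.058, 0.998, -0.0]
wrist_force: [-0.2, -0.3, -1.3]
finger_gap: 0.0134
grip_force: 39.1
```

{"api": "jog_arm", "payload": {"moves": [{"slide": [0,0,0],"angular": [0,0,0],"fingers": 0.5},{"slide": [0,0,0],"angular": [0,0,0],"fingers": 0.5},{"slide": [0,0,0],"angular": [0,0,0],"fingers": 0.5},{"slide": [0,0,0],"angular": [0,0,0],"fingers": 0.5},{"slide": [0,0,0],"angular": [0,0,0],"fingers": 0.5},{"slide": [0,0,0],"angular": [0,0,0],"fingers": 0.5}]}}

```text
clock: 11.73
tcp_pos: [0.6392, -0.056, 0.1764]
orientation: [0.0, 0.058, 0.998, -0.0]
wrist_force: [-0.8, 0.4, 0.0]
finger_gap: 0.0429
grip_force: 0.0
```

{"api": "jog_arm", "payload": {"moves": [{"slide": [0,0,-20],"angular": [0,0,0],"fingers": 0.5},{"slide": [0,0,-60],"angular": [0,0,0],"fingers": 0.5},{"slide": [0,0,-100],"angular": [0,0,0],"fingers": 0.5},{"slide": [60,0,-110],"angular": [0,0,0],"fingers": 1},{"slide": [95,0,-110],"angular": [0,0,0],"fingers": 1},{"slide": [95,0,-110],"angular": [0,0,0],"fingers": 1},{"slide": [95,0,-110],"angular": [0,0,0],"fingers": 1}]}}

```text
clock: 12.32
tcp_pos: [0.542, -0.0442, 0.2876]
orientation: [0.0, 0.058, 0.998, -0.0]
wrist_force: [-0.1, 0.3, -0.2]
finger_gap: 0.0001
grip_force: 0.0
```

```bash
python3 - <<'E'
from h import *
np.set_printoptions(precision=4,suppress=True)
p=shoot("wrist"); save(p,"w7.png"); q=shoot("scene"); t=shoot("top")
for n,k in(("wrist",p),("scene",q),("top",t)):
  for nm,z in(("toast_center",.129),("paddle_top",.137),("small_toast_center",.0545)):
    for d in tip_of(nm,k)[:1]: print(n,nm,np.round(d["point"]),round(d["p"],2),atz(k,d["point"],z))
print(tcp()[:3,3]); plan(.502,-.040,.16,83.4)
a=q["color"][170:350,220:460]; a=cv2.resize(a,(800,600)); cv2.imwrite("pics/s7.png",cv2.cvtColor(a,cv2.COLOR_RGB2BGR))
E
```

```text
wrist paddle_top [311. 164.] 0.75 [ 0.505  -0.0408  0.137 ]
wrist small_toast_center [557. 202.] 0.56 [0.574  0.1788 0.0545]
scene toast_center [381. 212.] 0.63 [0.7064 0.1158 0.129 ]
scene paddle_top [300. 278.] 0.75 [ 0.5079 -0.0428  0.137 ]
scene small_toast_center [396. 247.] 0.23 [0.7394 0.0714 0.0545]
top toast_center [404. 186.] 0.66 [ 0.6391 -0.0541  0.129 ]
top paddle_top [397. 266.] 0.52 [ 0.5059 -0.0379  0.137 ]
top small_toast_center [267. 238.] 0.79 [0.5662 0.1833 0.0545]
[ 0.545  -0.0449  0.2859]
slide [ 43.3  -0.2 126. ] ang [-0.  -0.  -0.1]
```

View pics/s7.png

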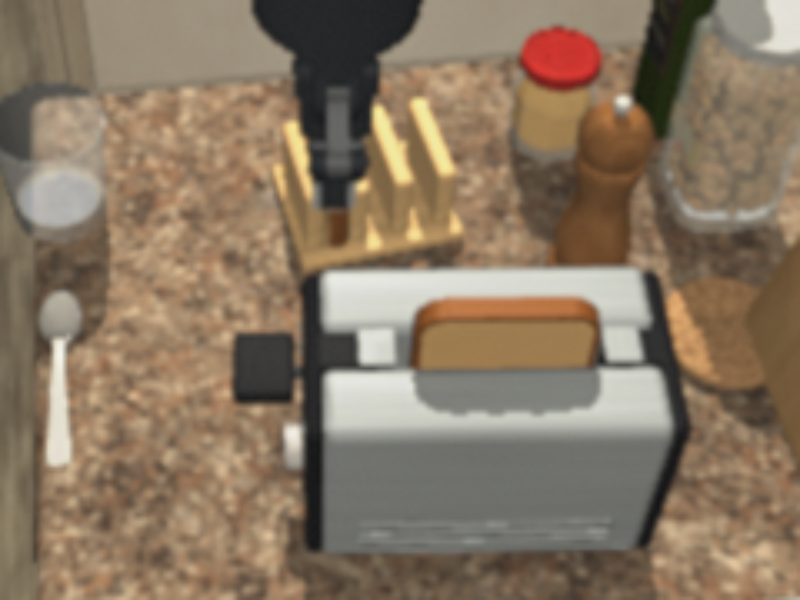

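View pics/w7.png

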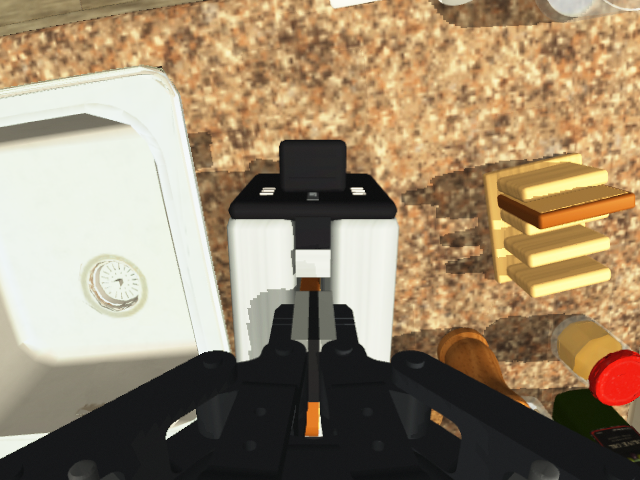

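The slice stands upright in the slot, centred, at (505,335) in the scene crop. The lever is up, with the paddle at (312,165) in the wrist view. Next I'll move over the paddle.

{"api": "jog_arm", "payload": {"moves": [{"slide": [25,0,0],"angular": [0,0,0],"fingers": 1},{"slide": [43,0,10],"angular": [0,0,0],"fingers": 1},{"slide": [43,0,45],"angular": [0,0,0],"fingers": 1},{"slide": [43,0,80],"angular": [0,0,0],"fingers": 1},{"slide": [43,0,110],"angular": [0,0,0],"fingers": 1},{"slide": [43,0,122],"angular": [0,0,0],"fingers": 1},{"slide": [43,0,122],"angular": [0,0,0],"fingers": 1},{"slide": [43,0,122],"angular": [0,0,0],"fingers": 1}]}}

```text
clock: 13.58
tcp_pos: [0.5018, -0.0398, 0.164]
orientation: [-0.001, 0.058, 0.998, 0.0]
wrist_force: [0.5, 0.0, 0.0]
finger_gap: 0.0002
grip_force: 0.0
```

{"api": "jog_arm", "payload": {"moves": [{"slide": [0,0,12],"angular": [0,0,0],"fingers": 1},{"slide": [0,0,18],"angular": [0,0,0],"fingers": 1},{"slide": [0,0,24],"angular": [0,0,0],"fingers": 1},{"slide": [0,0,30],"angular": [0,0,0],"fingers": 1},{"slide": [0,0,36],"angular": [0,0,0],"fingers": 1},{"slide": [0,0,42],"angular": [0,0,0],"fingers": 1},{"slide": [0,0,46],"angular": [0,0,0],"fingers": 1},{"slide": [0,0,46],"angular": [0,0,0],"fingers": 1},{"slide": [0,0,46],"angular": [0,0,0],"fingers": 1}]}}

```text
clock: 14.33
tcp_pos: [0.5035, -0.0403, 0.1205]
orientation: [0.002, 0.058, 0.998, -0.0]
wrist_force: [-1.8, -0.9, 7.1]
finger_gap: -0.0001
grip_force: 3.8
```

{"api": "jog_arm", "payload": {"moves": [{"slide": [0,0,2],"angular": [0,0,0],"fingers": 1},{"slide": [0,0,3],"angular": [0,0,0],"fingers": 1},{"slide": [0,0,3],"angular": [0,0,0],"fingers": 1},{"slide": [0,0,3],"angular": [0,0,0],"fingers": 1}]}}

```text
clock: 14.67
tcp_pos: [0.5035, -0.0402, 0.1178]
orientation: [0.002, 0.058, 0.998, -0.0]
wrist_force: [-2.7, -0.8, 8.9]
finger_gap: -0.0
grip_force: 4.8
```

{"api": "jog_arm", "payload": {"moves": [{"slide": [0,0,1],"angular": [0,0,0],"fingers": 1},{"slide": [0,0,2],"angular": [0,0,0],"fingers": 1},{"slide": [0,0,2],"angular": [0,0,0],"fingers": 1},{"slide": [0,0,2],"angular": [0,0,0],"fingers": 1}]}}

```text
clock: 15.0
tcp_pos: [0.5035, -0.0402, 0.116]
orientation: [0.002, 0.058, 0.998, -0.0]
wrist_force: [-2.0, -0.6, 10.3]
finger_gap: 0.0002
grip_force: 5.0
```

{"api": "jog_arm", "payload": {"moves": [{"slide": [0,0,1],"angular": [0,0,0],"fingers": 1},{"slide": [0,0,2],"angular": [0,0,0],"fingers": 1},{"slide": [0,0,2],"angular": [0,0,0],"fingers": 1},{"slide": [0,0,2],"angular": [0,0,0],"fingers": 1}]}}

```text
clock: 15.33
tcp_pos: [0.5035, -0.0402, 0.1158]
orientation: [0.002, 0.058, 0.998, -0.001]
wrist_force: [-8.1, 1.0, 23.4]
finger_gap: -0.0
grip_force: 11.9
```

```bash
python3 - <<'E'
from h import *
np.set_printoptions(precision=4,suppress=True)
p=shoot("wrist"); q=shoot("scene"); s=get_state(); print(s["tcp_pos"],s["wrist_force"],s["clock"])
a=cv2.resize(q["color"][170:350,220:460],(800,600)); cv2.imwrite("pics/s8.png",cv2.cvtColor(a,cv2.COLOR_RGB2BGR))
E
```

```text
[ 0.5035 -0.0402  0.1158] [-8.1681  1.0417 23.5489] 15.4333
```

View pics/s8.png

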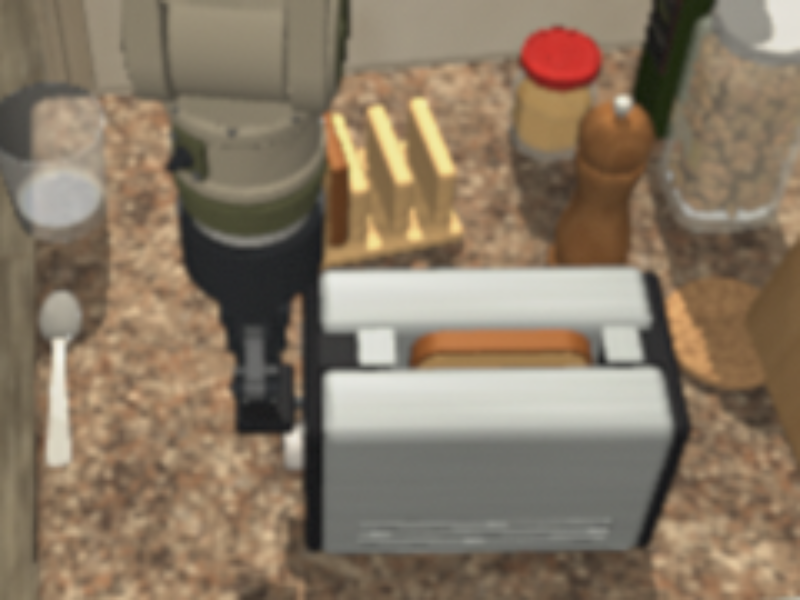

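The lever is at its stop (force jumped from 10 to 23 N), and the slice has sunk in the slot, still upright at (500,350). Everything else is in place.

```bash
python3 -c "
from workcell import *
print(hand_in())"
```

```text
the job is handed in; nothing more can be done
None
```

The large slice is upright in the toaster's slot, the fingers are holding the lever at the bottom of its travel, nothing else was moved as far as the pictures show, and I've handed the job in (no result was returned).

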